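Put the loose sockets back on the socket rail in order of size

TASK

Put the four loose steel wrench sockets back into the black socket rail in order of size, one to a pocket: the smallest in the pocket next to the tall knurled knob, then each next larger one in turn, so that the largest ends beside the flat screw head. Leave every socket standing upright on the floor of its pocket.

Things in the scene. Friction and masses are not known exactly. Their poses are not given: they have to be found in the camera images.
- socket_19: loose bright steel wrench socket, a plain round cylinder 19 mm in diameter and 38 mm tall, standing upright with its hexagonal mouth up; the smallest of the four. Origin: centre of its underside; z up along its axis.
- socket_26: loose bright steel wrench socket, a plain round cylinder 26 mm in diameter and 43 mm tall, standing upright with its hexagonal mouth up; the second smallest of the four. Origin: centre of its underside; z up along its axis.
- socket_33: loose bright steel wrench socket, a plain round cylinder 33 mm in diameter and 48 mm tall, standing upright with its hexagonal mouth up; the second largest of the four. Origin: centre of its underside; z up along its axis.
- socket_40: loose bright steel wrench socket, a plain round cylinder 40 mm in diameter and 53 mm tall, standing upright with its hexagonal mouth up; the largest of the four. Origin: centre of its underside; z up along its axis.
- socket_rail: black plastic rail fixed flat on the bench, 303 mm long (its y), 62 wide (x), 12 high, with a row of four equal square grey-floored pockets 56 by 56 mm inside, floor 4 mm and wall tops 12 mm above the bench, walls 3 thick. Origin: centre of its underside. Pocket centres: x = 0, y = -88.5, -29.5, +29.5, +88.5 mm. A solid pad 12 high at each end. Its place and yaw vary.
- end_knob: tall round steel knurled knob, 22 mm in diameter and 24 mm high, fixed on the solid pad at one end of the rail (135.5 mm from the rail's centre, at y = +135.5 or -135.5 mm, either end); it marks the end where the smallest socket belongs. Origin: centre of its underside, 12 mm above the bench.
- end_screw: low flat steel slotted screw head, 18 mm in diameter and 4 mm high, fixed on the pad at the rail's other end, where the largest socket belongs. Origin: centre of its underside, 12 mm above the bench.
Things that resemble listed ones, but are neither listed nor needed, are in the scene too. What is shaped like the socket_26 but pink, purple or yellow is not meant.

How it is judged:
At the end, for the whole second after the job is handed in: Each socket stands upright (within about 9 degrees) and at rest on the floor of its own pocket (origin less than 8 mm above the bench), within 19 mm across and 20 mm along the rail of the pocket's centre, the sizes rising from the knob end to the screw end (x of socket_19 in the frame of socket_rail between -0.019 and 0.019 m and z of each of socket_19, socket_26, socket_33, socket_40 in the frame of socket_rail below 0.008 m and angle between each of socket_19, socket_26, socket_33, socket_40's own z axis and vertical below 0.15 rad and linear speed of each of socket_19, socket_26, socket_33, socket_40 below 0.02 m/s and x of socket_26 in the frame of socket_rail between -0.019 and 0.019 m and x of socket_33 in the frame of socket_rail between -0.019 and 0.019 m and x of socket_40 in the frame of socket_rail between -0.019 and 0.019 m and ((y of end_knob in the frame of socket_rail above 0 m and y of socket_19 in the frame of socket_rail between 0.0685 and 0.1085 m and y of socket_26 in the frame of socket_rail between 0.0095 and 0.0495 m and y of socket_33 in the frame of socket_rail between -0.0495 and -0.0095 m and y of socket_40 in the frame of socket_rail between -0.1085 and -0.0685 m) or (y of end_knob in the frame of socket_rail below 0 m and y of socket_19 in the frame of socket_rail between -0.1085 and -0.0685 m and y of socket_26 in the frame of socket_rail between -0.0495 and -0.0095 m and y of socket_33 in the frame of socket_rail between 0.0095 and 0.0495 m and y of socket_40 in the frame of socket_rail between 0.0685 and 0.1085 m))); the robot touches nothing.
It also fails if it takes over 88 s, if anything falls off the work surface, if the arm or the gripper's body presses on something with over 40 N, if the wrist force passes 120 N, or if a joint passes its speed limit or range.

ROBOT

A 7-joint arm with a two-finger parallel gripper is mounted at the origin on a cart in front of the work surface, level with it; the furniture and walls round the work are solid. World frame = base frame: x ahead of the robot, y to its left, z up, the work surface at z = 0. Lengths are in m, angles in rad, forces in N, time in s.
With the tool pointing down it reaches from about 0.4 to 0.9 m from the base axis. Payload 5.6 kg.
Tool frame: the origin (TCP) lies midway between the tips of the shut fingers; the grasp point (between the pads) lies 19 mm behind it (pinch_z is the z of the grasp point in the tool frame, in m); z points along the fingers, y is the line along which they close (so a half turn about z gives the same grasp; the last joint's range is limited). The gripper opens to 92 mm and grips with 3 to 60 N. Pads are 20 mm wide; open, the fingers measure 128 mm over their backs; the gripper's body (75 mm by 189 mm) begins 69 mm behind the grasp point.
Start: joints at [-1.37, 0.468, -0.012, 1.603, 0.006, 1.071, -0.056], TCP at [0.157, 0.631, 0.215] pointing down, gripper open.
Joint ranges: [-2.53, 2.53], [-0.31, 2.02], [-1.57, 1.55], [0.28, 2.44], [-1.29, 4.43], [0.15, 1.84], [-2.92, 2.92]. Speed limits (rad/s): [2.57, 2.57, 3.14, 3.14, 3.14, 3.14, 3.14].

INTERFACE

Orientations are given as a rotation vector (axis times angle).
In Python, from rig import state, capture, camera_params, finish_job, pinch_z gives the robot as it stands.
- The arm moves only by the tool play_rows, never from a script. Its argument "moves" is a list of rows, each an object of numbers: "x", "y", "z": the shift along the world's x, y, z in mm; "spin": the turn about the world's z in degrees; "gripper": the closure, from 0 (fully open) to 1 (shut). A call has 1 to 5 rows; each row is the pose to reach, as a shift and turn from the pose commanded when the call began; what a row does not reach only later rows make up. A row lasts 1/12 s, in which the tool goes at most 41.7 mm and 7.16 degrees, less where a joint would pass 70% of its speed; a pose out of reach is approached as far as the arm can. A call with a gripper value outside its range is refused whole. The fingers move at their own pace and stop on an object; "newtons" is the grip in N (left out, the last holds). Time passes only in rows, so rows that repeat a pose let the fingers close. It gives the time, the measured TCP pose, the force, the opening and the grip force at its end, in the units of the state.
- state(): the state, without advancing time (a new reading comes with each control period).
- capture(name): name is "scene" or "top" or "wrist"; returns (picture, depth): 400x640x3 uint8, red, green, blue; 400x640 float32, m along the optical axis (not along the pixel's ray), 0 where there is no reading.
- camera_params(name): a dict with "fx", "fy", "cx", "cy" (pixels), "pose" (4x4, takes a point from camera to world coordinates). Camera axes: x right, y down, z forward; pixel columns grow to the right and rows downward; lengths in m; the calibration is good to about 2 mm. A picture is of the moment at which its call begins: read the wrist's pose just before it. camera_params takes no time and is no camera call; for the wrist camera it gives the pose at the moment of the call.
- finish_job(): hands the job in; it is judged then, once.
The state is a dict: "t": time; "joints": joint angles; "joint_vel": joint speeds; "joint_efforts": joint torques, N m; "ee_pos": TCP position; "tool_rot": TCP orientation; "wrist_force": force on the tool from outside, world axes, zero at the start; "torque": the same for the moment, N m; "opening": opening from 0.0 (shut) to 1.0 (fully open); "finger_force": force on a finger pad.
Only numpy, scipy, OpenCV 4.12 (cv2) and the standard library are available. Lean on these libraries where they do the work, as an engineer would, in place of code of your own. Each camera call takes 0.05 s, during which the arm holds its last target. There are 200 camera calls.

## Working session

There is one attempt and no reset: what is moved stays moved. The work goes in short steps, Python scripts to look and compute and a tool call to move; the robot and the scene stay as the last step left them, time stands still between calls to the robot, and variables do not carry over. Pictures are saved under pics/ and viewed, at most 14 in all, crops included, and the job is handed in when it is done.

Besides the shell and the picture viewer there is one more tool, called after "Request:" by a JSON object that holds its "fn" and its "kwargs", one argument or row to a line. play_rows: Moves the arm, as the interface text tells. Its arguments: {"type":"object","properties":{"moves":{"type":"array","items":{"type":"object","properties":{"x":{"type":"number"},"y":{"type":"number"},"z":{"type":"number"},"spin":{"type":"number"},"gripper":{"type":"number"}}}},"newtons":{"type":"number"}},"required":["moves"]}

```bash
mkdir -p pics; python3 - <<'E'
from rig import *
import cv2,numpy as np
for n in ["top","scene"]:
    p,d=capture(n); np.savez(f"{n}.npz",p=p,d=d,**{k:v for k,v in camera_params(n).items()}); cv2.imwrite(f"pics/{n}.png",p[:,:,::-1])
    print(n,camera_params(n))
print(state(),pinch_z)
E
```

```text
top {'fx': 434.4920760129607, 'fy': 434.4920760129607, 'cx': 314.49279223826323, 'cy': 200.50050643699691, 'pose': array([[ 0.02629729, -0.99570312,  0.08879045,  0.49791106],
       [-0.99943532, -0.02432917,  0.02317605, -0.02365972],
       [-0.02091627, -0.08934978, -0.99578066,  0.90983037],
       [ 0.        ,  0.        ,  0.        ,  1.        ]])}
scene {'fx': 434.13498377608886, 'fy': 434.13498377608886, 'cx': 315.3726195964415, 'cy': 202.20106315771056, 'pose': array([[ 0.55580178, -0.43274032,  0.70980293, -0.07942497],
       [-0.83107436, -0.30977503,  0.4619035 , -0.43291029],
       [ 0.01999495, -0.8466258 , -0.53181289,  0.52820107],
       [ 0.        ,  0.        ,  0.        ,  1.        ]])}
{'t': 0.1, 'joints': array([-1.36999807,  0.46826926, -0.01161094,  1.60351794,  0.00602056,
        1.07140412, -0.05629886]), 'joint_vel': array([-0.00132836, -0.00368314,  0.00137015, -0.0023637 , -0.00144524,
        0.00165052, -0.00140845]), 'joint_efforts': array([ 1.02319955e-03, -5.21653283e+01, -1.25553104e-02, -2.44369107e+01,
       -5.67690586e-02,  1.40871407e-02,  5.01413763e-05]), 'ee_pos': array([0.15684455, 0.63025758, 0.21375412]), 'tool_rot': array([-3.82074159e-01, -3.11820883e+00,  2.45554840e-03]), 'wrist_force': array([ 0.03278835, -0.71721423, -0.04029755]), 'torque': array([ 0.01952016, -0.04868851, -0.00901999]), 'finger_force': 0.0, 'opening': 1.0025957983048102} -0.0187
```

View pics/top.png

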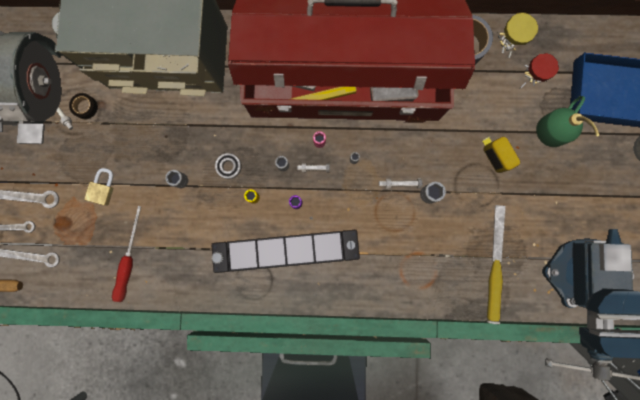

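View pics/scene.png

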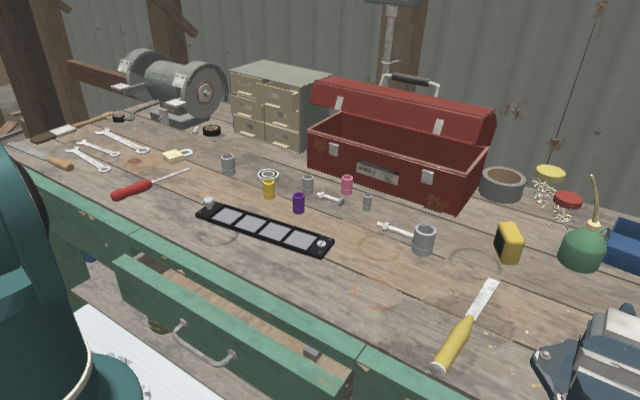

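The four steel sockets, as seen in top, are at about (355,157), (281,162), (175,178) and (434,192). The yellow, purple and pink cylinders and the ring at (228,166) are decoys. The rail's knob is at about (219,257) and its screw at (351,244). I'll confirm all this in a crop and measure.

```bash
cat > h.py <<'E'
import numpy as np,cv2
def pt(c,u,v,z):
    P=c["pose"]; r=P[:3,:3]@np.array([(u-c["cx"])/c["fx"],(v-c["cy"])/c["fy"],1]); o=P[:3,3]
    return o+r*(z-o[2])/r[2]
def cloud(c,d):
    v,u=np.mgrid[:400,:640]; P=c["pose"]
    X=np.stack([(u-c["cx"])/c["fx"]*d,(v-c["cy"])/c["fy"]*d,d],-1)
    return X@P[:3,:3].T+P[:3,3]
E
python3 - <<'E'
from h import *
f=np.load("top.npz"); W=cloud(f,f["d"])
for n,u,v in [("19",355,157),("26",281,162),("33",175,178),("40",434,192),("ring",228,166),("knob",219,257),("screw",351,244)]:
    w=W[v-15:v+16,u-15:u+16].reshape(-1,3); h=np.sort(w[:,2])[::-1]
    top=w[(w[:,2]>h[8]-.006)]
    (cx,cy),r=cv2.minEnclosingCircle((top[:,:2]*1000).astype(np.float32))
    print(n,"maxz",(h[[2,8,20]]*1000).round(),"n",len(top),"c",round(cx),round(cy),"d",round(2*r,1))
p=f["p"][:,:,::-1]
cv2.imwrite("pics/crop1.png",cv2.resize(p[130:280,150:460],None,fx=2.58,fy=2.58,interpolation=cv2.INTER_CUBIC))
E
```

```text
19 maxz [40. 37. 36.] n 37 c 587 -54 d 189.3
26 maxz [910.  44.  43.] n 62 c 580 26 d 191.4
33 maxz [910.  50.  48.] n 97 c 560 137 d 344.9
40 maxz [56. 55. 54.] n 135 c 553 -142 d 260.3
ring maxz [910.  19.  18.] n 327 c 579 90 d 278.8
knob maxz [910.  38.  37.] n 97 c 474 88 d 228.1
screw maxz [910.  18.  17.] n 301 c 488 -63 d 81.8
```

View pics/crop1.png

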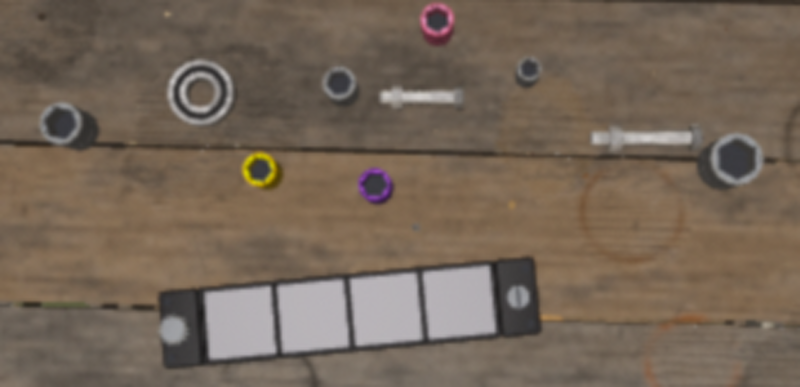

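Crop shows steel tops 19 at (528,68), 26 at (338,82), 33 at (61,122), 40 at (736,158). The knob top is at (173,329), the screw at (518,296), and the pocket floors at (240,323), (313,316), (386,309), (460,301).

```bash
python3 - <<'E'
from h import *
f=np.load("top.npz"); W=cloud(f,f["d"])
def q(u,v,z): return pt(f,(u+.5)/2.58-.5+150,(v+.5)/2.58-.5+130,z)*1000
for n,u,v,z in [("19",528,68,.038),("26",338,82,.043),("33",61,122,.048),("40",736,158,.053),("knob",173,329,.036),("screw",518,296,.016),("p1",240,323,.004),("p2",313,316,.004),("p3",386,309,.004),("p4",460,301,.004)]+[("corner",a,b,.012) for a,b in [(160,292),(534,258),(540,332),(168,366)]]:
    print(n,q(u,v,z).round(1))
# obstacles: min x with height >t, per y band
M=(f["d"]>.1)&(W[...,2]<.6)
for t in (.06,.10,.16):
    print(t,[(y,round(W[...,0][M&(W[...,2]>t)&(abs(W[...,1]-y/1000)<.02)&(W[...,0]>.4)].min(initial=9),3)) for y in range(-220,221,40)])
p=f["p"].astype(float).mean(-1)
E
```

```text
19 [668.2 -81.9  38. ]
26 [652.8  67.   43. ]
33 [615.4 282.1  48. ]
40 [ 599.1 -240.9   53. ]
knob [456.9 189.7  36. ]
screw [489.3 -78.7  16. ]
p1 [461.6 143.5   4. ]
p2 [468.8  84.8   4. ]
p3 [476.   26.2   4. ]
p4 [484.  -33.1   4. ]
corner [484.9 207.4  12. ]
corner [519.8 -91.2  12. ]
corner [461.3 -97.   12. ]
corner [426.4 198.2  12. ]
0.06 [(-220, np.float64(0.751)), (-180, np.float64(0.744)), (-140, np.float64(0.751)), (-100, np.float64(0.752)), (-60, np.float64(0.751)), (-20, np.float64(0.751)), (20, np.float64(0.751)), (60, np.float64(0.744)), (100, np.float64(0.75)), (140, np.float64(0.751)), (180, np.float64(0.821)), (220, np.float64(0.77))]
0.1 [(-220, np.float64(0.751)), (-180, np.float64(0.751)), (-140, np.float64(0.751)), (-100, np.float64(0.752)), (-60, np.float64(0.751)), (-20, np.float64(0.751)), (20, np.float64(0.751)), (60, np.float64(0.751)), (100, np.float64(0.751)), (140, np.float64(0.751)), (180, np.float64(0.821)), (220, np.float64(0.77))]
0.16 [(-220, np.float64(0.763)), (-180, np.float64(0.76)), (-140, np.float64(0.763)), (-100, np.float64(0.764)), (-60, np.float64(0.764)), (-20, np.float64(0.763)), (20, np.float64(0.764)), (60, np.float64(0.761)), (100, np.float64(0.764)), (140, np.float64(0.764)), (180, np.float64(0.821)), (220, np.float64(0.779))]
```

Request:
{"fn": "play_rows", "kwargs": {
  "moves": [
    {"x": 24, "y": -34, "gripper": 0.4},
    {"x": 48, "y": -68, "gripper": 0.4},
    {"x": 72, "y": -102, "gripper": 0.4},
    {"x": 96, "y": -136, "gripper": 0.4},
    {"x": 120, "y": -170, "gripper": 0.4}
  ],
  "newtons": 25
}}

```text
invalid input at $.moves[0]: expected keys x, y, z, spin, gripper
```

Request:
{"fn": "play_rows", "kwargs": {
  "moves": [
    {"x": 24, "y": -34, "gripper": 0.4},
    {"x": 48, "y": -68, "gripper": 0.4},
    {"x": 72, "y": -102, "gripper": 0.4},
    {"x": 96, "y": -136, "gripper": 0.4},
    {"x": 120, "y": -170, "gripper": 0.4}
  ]
}}

```text
invalid input at $.moves[0]: expected keys x, y, z, spin, gripper
```

Request:
{"fn": "play_rows", "kwargs": {
  "moves": [
    {"x": 24, "y": -34, "z": 0, "spin": 0, "gripper": 0.4},
    {"x": 48, "y": -68, "z": 0, "spin": 0, "gripper": 0.4},
    {"x": 72, "y": -102, "z": 0, "spin": 0, "gripper": 0.4},
    {"x": 96, "y": -136, "z": 0, "spin": 0, "gripper": 0.4},
    {"x": 120, "y": -170, "z": 0, "spin": 0, "gripper": 0.4}
  ],
  "newtons": 25
}}

```text
t: 0.52
ee_pos: [0.2776, 0.4588, 0.2142]
tool_rot: [-0.381, -3.118, 0.001]
wrist_force: [1.6, -0.3, -0.2]
opening: 0.658
finger_force: 0.0
```

Request:
{"fn": "play_rows", "kwargs": {
  "moves": [
    {"x": 24, "y": -34, "z": 0, "spin": 0, "gripper": 0.4},
    {"x": 48, "y": -68, "z": 0, "spin": 0, "gripper": 0.4},
    {"x": 72, "y": -102, "z": 0, "spin": 0, "gripper": 0.4},
    {"x": 96, "y": -136, "z": 0, "spin": 0, "gripper": 0.4},
    {"x": 120, "y": -170, "z": 0, "spin": 0, "gripper": 0.4}
  ]
}}

```text
t: 0.93
ee_pos: [0.3976, 0.2888, 0.2146]
tool_rot: [-0.382, -3.118, -0.0]
wrist_force: [0.8, 0.5, 0.2]
opening: 0.597
finger_force: 0.0
```

Request:
{"fn": "play_rows", "kwargs": {
  "moves": [
    {"x": 24, "y": -33, "z": -10, "spin": 0, "gripper": 0.4},
    {"x": 48, "y": -66, "z": -20, "spin": 0, "gripper": 0.4},
    {"x": 72, "y": -99, "z": -30, "spin": 0, "gripper": 0.4},
    {"x": 96, "y": -132, "z": -40, "spin": 0, "gripper": 0.4},
    {"x": 120, "y": -165, "z": -50, "spin": 0, "gripper": 0.4}
  ]
}}

```text
t: 1.35
ee_pos: [0.5166, 0.1254, 0.1645]
tool_rot: [-0.382, -3.118, -0.0]
wrist_force: [-0.5, 0.3, -0.1]
opening: 0.598
finger_force: 0.0
```

Request:
{"fn": "play_rows", "kwargs": {
  "moves": [
    {"x": 24, "y": -33, "z": -10, "spin": 0, "gripper": 0.4},
    {"x": 48, "y": -66, "z": -20, "spin": 0, "gripper": 0.4},
    {"x": 72, "y": -99, "z": -30, "spin": 0, "gripper": 0.4},
    {"x": 96, "y": -132, "z": -40, "spin": 0, "gripper": 0.4},
    {"x": 120, "y": -165, "z": -50, "spin": 0, "gripper": 0.4}
  ]
}}

```text
t: 1.77
ee_pos: [0.6355, -0.0381, 0.1144]
tool_rot: [-0.382, -3.117, -0.0]
wrist_force: [0.8, -0.2, -0.3]
opening: 0.599
finger_force: 0.0
```

Request:
{"fn": "play_rows", "kwargs": {
  "moves": [
    {"x": 18, "y": -26, "z": -13, "spin": 0, "gripper": 0.4},
    {"x": 31, "y": -41, "z": -30, "spin": 0, "gripper": 0.4},
    {"x": 31, "y": -41, "z": -45, "spin": 0, "gripper": 0.4},
    {"x": 31, "y": -41, "z": -45, "spin": 0, "gripper": 0.4}
  ]
}}

```text
t: 2.1
ee_pos: [0.6632, -0.0783, 0.0662]
tool_rot: [-0.385, -3.111, 0.001]
wrist_force: [-1.0, 0.5, 0.3]
opening: 0.598
finger_force: 0.0
```

```bash
python3 - <<'E'
from rig import *
import cv2,numpy as np
c=camera_params("wrist");p,d=capture("wrist");print(c["pose"].round(3),state()["ee_pos"])
np.savez("w1.npz",p=p,d=d,**c);cv2.imwrite("pics/w1.png",p[:,:,::-1])
E
```

```text
[[ 0.244  0.934  0.263  0.588]
 [ 0.97  -0.234 -0.067 -0.058]
 [-0.001  0.271 -0.962  0.237]
 [ 0.     0.     0.     1.   ]] [ 0.6637667  -0.07671363  0.06786755]
```

View pics/w1.png

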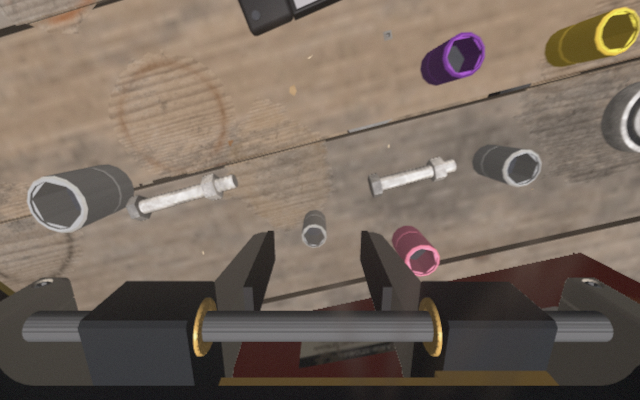

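Wrist view: 19's top at (314,237), 26's top at (522,168), 40's top at (57,203). The bolts, the purple, yellow and pink decoys and the ring are all clear of these.

```bash
python3 - <<'E'
from rig import *
from h import *
c=dict(np.load("w1.npz"))
for n,u,v,z in [("19",314,237,.038),("26",522,168,.043),("40",57,203,.053),("19base?",314,219,.02)]: print(n,(pt(c,u,v,z)*1000).round(1))
print(state()["ee_pos"],state()["t"],state()["joint_vel"].round(3))
E
```

```text
19 [668.9 -81.2  38. ]
26 [652.4  67.8  43. ]
40 [ 597.9 -238.8   53. ]
19base? [661.3 -79.5  20. ]
[ 0.6637667  -0.07671363  0.06786755] 2.15 [-0.029 -0.045 -0.004 -0.012  0.004  0.007 -0.001]
```

Request:
{"fn": "play_rows", "kwargs": {
  "moves": [
    {"x": 3, "y": -3, "z": -12, "spin": 0, "gripper": 0.4},
    {"x": 4, "y": -4, "z": -30, "spin": 0, "gripper": 0.4},
    {"x": 4, "y": -4, "z": -45, "spin": 0, "gripper": 0.4},
    {"x": 4, "y": -4, "z": -54, "spin": 0, "gripper": 0.4},
    {"x": 4, "y": -4, "z": -54, "spin": 0, "gripper": 0.4}
  ]
}}

```text
t: 2.57
ee_pos: [0.6682, -0.0802, 0.0141]
tool_rot: [-0.38, -3.115, -0.0]
wrist_force: [-1.3, 0.2, 0.5]
opening: 0.603
finger_force: 0.0
```

Request:
{"fn": "play_rows", "kwargs": {
  "moves": [
    {"x": 0, "y": -1, "z": 0, "spin": 0, "gripper": 1},
    {"x": 0, "y": -1, "z": 0, "spin": 0, "gripper": 1},
    {"x": 0, "y": -1, "z": 0, "spin": 0, "gripper": 1},
    {"x": 0, "y": -1, "z": 0, "spin": 0, "gripper": 1},
    {"x": 0, "y": -1, "z": 0, "spin": 0, "gripper": 1}
  ],
  "newtons": 25
}}

```text
t: 2.98
ee_pos: [0.6704, -0.0826, 0.0172]
tool_rot: [0.382, 3.117, 0.0]
wrist_force: [1.1, -0.7, -0.1]
opening: 0.259
finger_force: 0.0
```

Request:
{"fn": "play_rows", "kwargs": {
  "moves": [
    {"x": 0, "y": 0, "z": 0, "spin": 0, "gripper": 1},
    {"x": 0, "y": 0, "z": 0, "spin": 0, "gripper": 1},
    {"x": 0, "y": 0, "z": 10, "spin": 0, "gripper": 1},
    {"x": 0, "y": 0, "z": 30, "spin": 0, "gripper": 1},
    {"x": 0, "y": 0, "z": 60, "spin": 0, "gripper": 1}
  ]
}}

```text
t: 3.4
ee_pos: [0.6677, -0.0823, 0.0748]
tool_rot: [-0.382, -3.113, 0.001]
wrist_force: [0.6, 0.9, -0.5]
opening: 0.203
finger_force: 25.0
```

Request:
{"fn": "play_rows", "kwargs": {
  "moves": [
    {"x": -10, "y": 11, "z": 25, "spin": -6, "gripper": 1},
    {"x": -30, "y": 33, "z": 35, "spin": -13, "gripper": 1},
    {"x": -55, "y": 60, "z": 35, "spin": -20, "gripper": 1},
    {"x": -80, "y": 87, "z": 35, "spin": -27, "gripper": 1},
    {"x": -105, "y": 114, "z": 35, "spin": -34, "gripper": 1}
  ]
}}

```text
t: 3.82
ee_pos: [0.5639, 0.0324, 0.1123]
tool_rot: [1.287, 2.865, 0.002]
wrist_force: [-0.5, 0.5, -0.6]
opening: 0.201
finger_force: 25.0
```

Request:
{"fn": "play_rows", "kwargs": {
  "moves": [
    {"x": -25, "y": 27, "z": 0, "spin": -7, "gripper": 1},
    {"x": -50, "y": 55, "z": 0, "spin": -14, "gripper": 1},
    {"x": -75, "y": 82, "z": -10, "spin": -21, "gripper": 1},
    {"x": -95, "y": 105, "z": -20, "spin": -28, "gripper": 1},
    {"x": -101, "y": 111, "z": -30, "spin": -35, "gripper": 1}
  ]
}}

```text
t: 4.23
ee_pos: [0.4604, 0.1469, 0.0815]
tool_rot: [-2.079, -2.351, -0.001]
wrist_force: [-0.6, 0.1, -0.4]
opening: 0.202
finger_force: 25.0
```

Request:
{"fn": "play_rows", "kwargs": {
  "moves": [
    {"x": 0, "y": 0, "z": -20, "spin": 0, "gripper": 1},
    {"x": 0, "y": 0, "z": -30, "spin": 0, "gripper": 1},
    {"x": 0, "y": 0, "z": -30, "spin": 0, "gripper": 1}
  ]
}}

```text
t: 4.48
ee_pos: [0.4627, 0.1422, 0.0502]
tool_rot: [-2.079, -2.353, 0.005]
wrist_force: [0.2, 0.3, -1.3]
opening: 0.196
finger_force: 25.0
```

```bash
python3 - <<'E'
from rig import *
import cv2,numpy as np
c=camera_params("wrist");p,d=capture("wrist")
np.savez("w2.npz",p=p,d=d,**c);cv2.imwrite("pics/w2.png",p[:,:,::-1])
print(state()["ee_pos"],state()["tool_rot"],state()["joints"].round(2))
E
```

```text
[0.46369356 0.14192279 0.05110174] [-2.08102029 -2.35283487  0.00244064] [-0.79  0.49  0.52  2.14 -0.41  0.61  0.15]
```

View pics/w2.png

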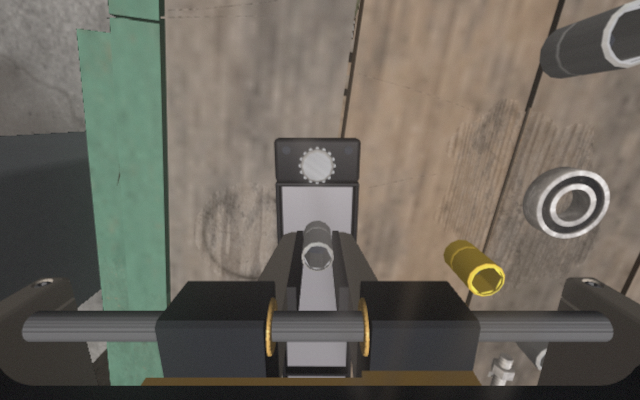

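Knob at (318,165), the first pocket below it (floor from row 187), socket held upright above it. Checking the rail estimate from the knob and the pad corners.

```bash
python3 - <<'E'
from h import *
c=dict(np.load("w2.npz"))
C=np.array([472.6,55.4]);u=np.array([.1198,-.9928]);n=np.array([.9928,.1198])
for k,a,b,z in [("knob",318,165,.036),("cornL",275,139,.012),("cornR",360,139,.012)]:
    w=pt(c,a,b,z)[:2]*1000; print(k,w.round(1),"along",((w-C)@u).round(1),"across",((w-C)@n).round(1))
E
```

```text
knob [457.3 192.1] along -137.6 across 1.2
cornL [425.3 202.9] along -152.1 across -29.3
cornR [484.9 210.3] along -152.3 across 30.7
```

Request:
{"fn": "play_rows", "kwargs": {
  "moves": [
    {"x": -1, "y": 1, "z": -15, "spin": 0, "gripper": 1},
    {"x": -1, "y": 1, "z": -26, "spin": 0, "gripper": 1},
    {"x": -1, "y": 1, "z": -31, "spin": 0, "gripper": 1},
    {"x": -1, "y": 1, "z": -31, "spin": 0, "gripper": 1},
    {"x": -1, "y": 1, "z": -31, "spin": 0, "gripper": 1}
  ]
}}

```text
t: 4.95
ee_pos: [0.4635, 0.143, 0.0206]
tool_rot: [2.082, 2.352, 0.0]
wrist_force: [0.0, -0.2, -1.0]
opening: 0.197
finger_force: 25.0
```

Not touching yet; lower to contact.

Request:
{"fn": "play_rows", "kwargs": {
  "moves": [
    {"x": 0, "y": 0, "z": -1, "spin": 0, "gripper": 1},
    {"x": 0, "y": 0, "z": -2, "spin": 0, "gripper": 1},
    {"x": 0, "y": 0, "z": -2, "spin": 0, "gripper": 1}
  ]
}}

```text
t: 5.2
ee_pos: [0.4637, 0.1432, 0.02]
tool_rot: [-2.082, -2.352, -0.002]
wrist_force: [-4.9, -1.3, 17.6]
opening: 0.196
finger_force: 25.0
```

Request:
{"fn": "play_rows", "kwargs": {
  "moves": [
    {"x": 0, "y": 0, "z": 0, "spin": 0, "gripper": 0.4},
    {"x": 0, "y": 0, "z": 1, "spin": 0, "gripper": 0.4},
    {"x": 0, "y": 0, "z": 1, "spin": 0, "gripper": 0.4},
    {"x": 0, "y": 0, "z": 1, "spin": 0, "gripper": 0.4},
    {"x": 0, "y": 0, "z": 15, "spin": 0, "gripper": 0.4}
  ]
}}

```text
t: 5.62
ee_pos: [0.4614, 0.143, 0.0319]
tool_rot: [-2.08, -2.353, 0.006]
wrist_force: [0.3, -0.7, 0.4]
opening: 0.539
finger_force: 0.0
```

Request:
{"fn": "play_rows", "kwargs": {
  "moves": [
    {"x": 0, "y": 0, "z": 30, "spin": 0, "gripper": 0.4},
    {"x": 10, "y": -5, "z": 60, "spin": -7, "gripper": 0.4},
    {"x": 30, "y": -12, "z": 70, "spin": -14, "gripper": 0.4},
    {"x": 55, "y": -22, "z": 70, "spin": -21, "gripper": 0.4},
    {"x": 80, "y": -32, "z": 70, "spin": -28, "gripper": 0.4}
  ]
}}

```text
t: 6.03
ee_pos: [0.5442, 0.1122, 0.1046]
tool_rot: [-2.592, -1.774, -0.004]
wrist_force: [-0.5, 0.3, -0.2]
opening: 0.601
finger_force: 0.0
```

Request:
{"fn": "play_rows", "kwargs": {
  "moves": [
    {"x": 25, "y": -10, "z": 0, "spin": -7, "gripper": 0.4},
    {"x": 50, "y": -20, "z": 0, "spin": -14, "gripper": 0.4},
    {"x": 75, "y": -30, "z": 0, "spin": -21, "gripper": 0.4},
    {"x": 95, "y": -38, "z": 0, "spin": -28, "gripper": 0.4},
    {"x": 109, "y": -44, "z": 0, "spin": -35, "gripper": 0.4}
  ]
}}

```text
t: 6.45
ee_pos: [0.6536, 0.0664, 0.1031]
tool_rot: [3.006, 0.909, 0.0]
wrist_force: [0.7, 0.0, 0.2]
opening: 0.603
finger_force: 0.0
```

Request:
{"fn": "play_rows", "kwargs": {
  "moves": [
    {"x": 0, "y": 0, "z": -10, "spin": -4, "gripper": 0.4},
    {"x": 0, "y": 0, "z": -30, "spin": -4, "gripper": 0.4},
    {"x": 0, "y": 0, "z": -40, "spin": -4, "gripper": 0.4},
    {"x": 0, "y": 0, "z": -40, "spin": -4, "gripper": 0.4}
  ]
}}

```text
t: 6.78
ee_pos: [0.6499, 0.0677, 0.0605]
tool_rot: [-3.034, -0.815, 0.008]
wrist_force: [-0.6, 0.7, 0.2]
opening: 0.6
finger_force: 0.0
```

```bash
python3 - <<'E'
from rig import *
import cv2,numpy as np
c=camera_params("wrist");p,d=capture("wrist")
np.savez("w3.npz",p=p,d=d,**c);cv2.imwrite("pics/w3.png",p[:,:,::-1])
print(state()["ee_pos"],state()["tool_rot"],state()["joints"].round(2))
E
```

```text
[0.65079105 0.06759605 0.06204002] [-3.03392422 -0.81451225  0.00480278] [-0.69  0.79  0.79  1.73 -0.68  0.93 -0.66]
```

View pics/w3.png

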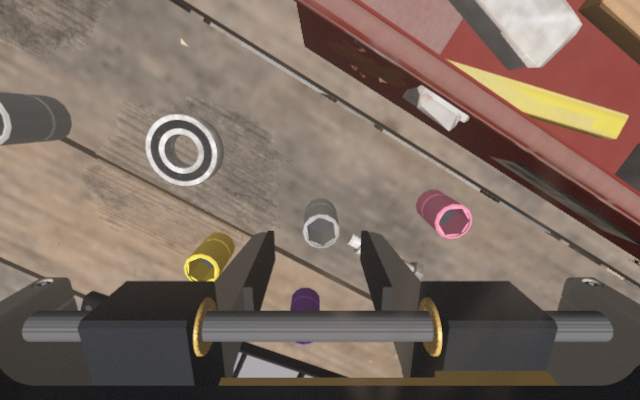

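26 top at (321,232), centred between the fingers; bolt end at about (353,241) near the right finger. Checking clearance in the tool frame.

```bash
python3 - <<'E'
from h import *
from scipy.spatial.transform import Rotation as R
c=dict(np.load("w3.npz")); T=R.from_rotvec([-3.03392422,-0.81451225,.0048]).as_matrix(); o=np.array([650.8,67.6,62])
f=dict(np.load("top.npz")); q=lambda u,v,z: pt(f,(u+.5)/2.58-.5+150,(v+.5)/2.58-.5+130,z)*1000
L=[("26",pt(c,321,232,.043)*1000),("bolt_w",pt(c,350,236,.006)*1000),("bolt_w2",pt(c,357,250,.006)*1000)]
L+=[(n,q(a,b,z)) for n,a,b,z in [("bolt end up",380,90,.01),("bolt end lo",380,104,.01),("head up",397,87,.012),("head lo",397,108,.012),("yellow",259,170,.043)]]
for n,w in L: print(n,w.round(1),"tool xy",(T.T@(w-o))[:2].round(1))
E
```

```text
26 [652.8  67.3  43. ] tool xy [1.6 1.3]
bolt_w [648.8  36.3   6. ] tool xy [-17.3  26.1]
bolt_w2 [640.8  24.4   6. ] tool xy [-30.1  32.5]
bolt end up [652.9  36.   10. ] tool xy [-13.9  28.4]
bolt end lo [641.4  35.7  10. ] tool xy [-24.  23.]
head up [655.3  22.1  12. ] tool xy [-18.7  41.6]
head lo [638.1  21.6  12. ] tool xy [-33.9  33.5]
yellow [582.  126.3  43. ] tool xy [-30.1 -85.3]
```

Request:
{"fn": "play_rows", "kwargs": {
  "moves": [
    {"x": 2, "y": 0, "z": -10, "spin": 0, "gripper": 0.4},
    {"x": 2, "y": 0, "z": -26, "spin": 0, "gripper": 0.4},
    {"x": 2, "y": 0, "z": -40, "spin": 0, "gripper": 0.4},
    {"x": 2, "y": 0, "z": -46, "spin": 0, "gripper": 0.4},
    {"x": 2, "y": 0, "z": -46, "spin": 0, "gripper": 0.6}
  ]
}}

```text
t: 7.25
ee_pos: [0.6524, 0.0675, 0.0151]
tool_rot: [-3.034, -0.814, 0.006]
wrist_force: [0.5, 1.1, 0.2]
opening: 0.553
finger_force: 0.0
```

Request:
{"fn": "play_rows", "kwargs": {
  "moves": [
    {"x": 0, "y": 0, "z": 0, "spin": 0, "gripper": 1},
    {"x": 0, "y": 0, "z": 0, "spin": 0, "gripper": 1},
    {"x": 0, "y": 0, "z": 0, "spin": 0, "gripper": 1},
    {"x": 0, "y": 0, "z": 0, "spin": 0, "gripper": 1},
    {"x": 0, "y": 0, "z": 0, "spin": 0, "gripper": 1}
  ]
}}

```text
t: 7.67
ee_pos: [0.6544, 0.0675, 0.0181]
tool_rot: [3.034, 0.814, 0.002]
wrist_force: [-1.0, 0.2, 2.1]
opening: 0.275
finger_force: 25.0
```

Request:
{"fn": "play_rows", "kwargs": {
  "moves": [
    {"x": 0, "y": 0, "z": 12, "spin": 0, "gripper": 1},
    {"x": 0, "y": 0, "z": 36, "spin": 0, "gripper": 1},
    {"x": 0, "y": 0, "z": 66, "spin": 6, "gripper": 1},
    {"x": -15, "y": 2, "z": 85, "spin": 13, "gripper": 1},
    {"x": -35, "y": 4, "z": 90, "spin": 20, "gripper": 1}
  ]
}}

```text
t: 8.08
ee_pos: [0.622, 0.0707, 0.1118]
tool_rot: [2.84, 1.335, 0.01]
wrist_force: [0.1, -0.4, -0.5]
opening: 0.276
finger_force: 25.0
```

Request:
{"fn": "play_rows", "kwargs": {
  "moves": [
    {"x": -30, "y": 3, "z": 0, "spin": 7, "gripper": 1},
    {"x": -62, "y": 5, "z": 0, "spin": 14, "gripper": 1},
    {"x": -95, "y": 8, "z": 0, "spin": 21, "gripper": 1},
    {"x": -125, "y": 11, "z": -5, "spin": 28, "gripper": 1},
    {"x": -145, "y": 13, "z": -10, "spin": 35, "gripper": 1}
  ]
}}

```text
t: 8.5
ee_pos: [0.4711, 0.0848, 0.0981]
tool_rot: [-2.308, -2.129, -0.001]
wrist_force: [-0.1, -0.1, -1.5]
opening: 0.275
finger_force: 25.0
```

Request:
{"fn": "play_rows", "kwargs": {
  "moves": [
    {"x": -5, "y": 0, "z": -10, "spin": 7, "gripper": 1},
    {"x": -5, "y": 0, "z": -30, "spin": 12, "gripper": 1},
    {"x": -5, "y": 0, "z": -40, "spin": 12, "gripper": 1},
    {"x": -5, "y": 0, "z": -40, "spin": 12, "gripper": 1},
    {"x": -5, "y": 0, "z": -40, "spin": 12, "gripper": 1}
  ]
}}

```text
t: 8.92
ee_pos: [0.4693, 0.0839, 0.0576]
tool_rot: [2.085, 2.35, -0.001]
wrist_force: [0.7, 0.3, 0.1]
opening: 0.28
finger_force: 25.0
```

Request:
{"fn": "play_rows", "kwargs": {
  "moves": [
    {"x": 0, "y": 1, "z": -15, "spin": 0, "gripper": 1},
    {"x": 0, "y": 1, "z": -28, "spin": 0, "gripper": 1},
    {"x": 0, "y": 1, "z": -35, "spin": 0, "gripper": 1},
    {"x": 0, "y": 1, "z": -35, "spin": 0, "gripper": 1},
    {"x": 0, "y": 1, "z": -35, "spin": 0, "gripper": 1}
  ]
}}

```text
t: 9.33
ee_pos: [0.4694, 0.0852, 0.0228]
tool_rot: [2.082, 2.352, -0.0]
wrist_force: [0.6, 0.2, -1.5]
opening: 0.274
finger_force: 25.0
```

Request:
{"fn": "play_rows", "kwargs": {
  "moves": [
    {"x": 0, "y": 0, "z": -1, "spin": 0, "gripper": 1},
    {"x": 0, "y": 0, "z": -1, "spin": 0, "gripper": 1}
  ]
}}

```text
t: 9.5
ee_pos: [0.4694, 0.0855, 0.0219]
tool_rot: [2.081, 2.353, 0.001]
wrist_force: [0.4, 0.5, -0.5]
opening: 0.275
finger_force: 25.0
```

Request:
{"fn": "play_rows", "kwargs": {
  "moves": [
    {"x": 0, "y": 0, "z": -1, "spin": 0, "gripper": 1},
    {"x": 0, "y": 0, "z": -1.5, "spin": 0, "gripper": 1},
    {"x": 0, "y": 0, "z": -1.5, "spin": 0, "gripper": 1}
  ]
}}

```text
t: 9.75
ee_pos: [0.4694, 0.0856, 0.0215]
tool_rot: [-2.081, -2.353, -0.002]
wrist_force: [-4.0, -0.8, 16.8]
opening: 0.276
finger_force: 25.0
```

Request:
{"fn": "play_rows", "kwargs": {
  "moves": [
    {"x": 0, "y": 0, "z": 0, "spin": 0, "gripper": 0.3},
    {"x": 0, "y": 0, "z": 1, "spin": 0, "gripper": 0.3},
    {"x": 0, "y": 0, "z": 1, "spin": 0, "gripper": 0.3},
    {"x": 0, "y": 0, "z": 1, "spin": 0, "gripper": 0.3},
    {"x": 0, "y": 0, "z": 15, "spin": 0, "gripper": 0.3}
  ]
}}

```text
t: 10.17
ee_pos: [0.4674, 0.0852, 0.0335]
tool_rot: [-2.08, -2.352, 0.005]
wrist_force: [-0.2, 0.2, -0.7]
opening: 0.614
finger_force: 0.0
```

Request:
{"fn": "play_rows", "kwargs": {
  "moves": [
    {"x": 0, "y": 0, "z": 30, "spin": 0, "gripper": 0.2},
    {"x": 5, "y": 7, "z": 65, "spin": 0, "gripper": 0.2},
    {"x": 25, "y": 34, "z": 80, "spin": 0, "gripper": 0.2},
    {"x": 45, "y": 61, "z": 80, "spin": 0, "gripper": 0.2},
    {"x": 67, "y": 90, "z": 80, "spin": 0, "gripper": 0.2}
  ]
}}

```text
t: 10.58
ee_pos: [0.5372, 0.1768, 0.1166]
tool_rot: [2.082, 2.352, 0.005]
wrist_force: [0.3, -0.7, -0.1]
opening: 0.803
finger_force: 0.0
```

Request:
{"fn": "play_rows", "kwargs": {
  "moves": [
    {"x": 22, "y": 30, "z": 0, "spin": 0, "gripper": 0.2},
    {"x": 44, "y": 60, "z": 0, "spin": 0, "gripper": 0.2},
    {"x": 66, "y": 90, "z": -10, "spin": 0, "gripper": 0.2},
    {"x": 79, "y": 107, "z": -30, "spin": 0, "gripper": 0.2},
    {"x": 79, "y": 107, "z": -40, "spin": 0, "gripper": 0.2}
  ]
}}

```text
t: 11.0
ee_pos: [0.6154, 0.2878, 0.0722]
tool_rot: [-2.074, -2.359, -0.001]
wrist_force: [-0.7, -0.1, -0.1]
opening: 0.8
finger_force: 0.0
```

```bash
python3 - <<'E'
from rig import *
import cv2,numpy as np
c=camera_params("wrist");p,d=capture("wrist")
np.savez("w4.npz",p=p,d=d,**c);cv2.imwrite("pics/w4.png",p[:,:,::-1])
print(state()["ee_pos"],state()["tool_rot"],state()["joints"].round(2))
E
```

```text
[0.61309419 0.28408084 0.07032821] [-2.07584022 -2.35585798  0.00769754] [-0.85  0.72  0.54  1.65 -0.45  0.89 -0.01]
```

View pics/w4.png

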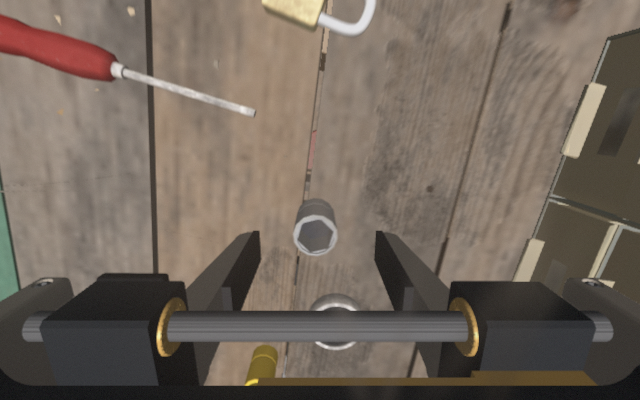

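33 top at (315,236), centred between the fingers, nothing near them.

```bash
python3 - <<'E'
from h import *
from rig import state
c=dict(np.load("w4.npz")); print(pt(c,315,236,.048)*1000,state()["ee_pos"])
E
```

```text
[614.49570879 284.48019779  48.        ] [0.61309419 0.28408084 0.07032821]
```

Request:
{"fn": "play_rows", "kwargs": {
  "moves": [
    {"x": 0, "y": 0, "z": -12, "spin": 0, "gripper": 0.2},
    {"x": 0, "y": 0, "z": -30, "spin": 0, "gripper": 0.2},
    {"x": 0, "y": 0, "z": -46, "spin": 0, "gripper": 0.2},
    {"x": 0, "y": 0, "z": -54, "spin": 0, "gripper": 0.2},
    {"x": 0, "y": 0, "z": -54, "spin": 0, "gripper": 0.4}
  ]
}}

```text
t: 11.47
ee_pos: [0.6134, 0.2809, 0.0188]
tool_rot: [-2.082, -2.351, 0.006]
wrist_force: [-0.1, -0.7, -0.4]
opening: 0.747
finger_force: 0.0
```

Request:
{"fn": "play_rows", "kwargs": {
  "moves": [
    {"x": 0, "y": 0, "z": 0, "spin": 0, "gripper": 1},
    {"x": 0, "y": 0, "z": 0, "spin": 0, "gripper": 1},
    {"x": 0, "y": 0, "z": 0, "spin": 0, "gripper": 1},
    {"x": 0, "y": 0, "z": 0, "spin": 0, "gripper": 1},
    {"x": 0, "y": 0, "z": 0, "spin": 0, "gripper": 1}
  ],
  "newtons": 30
}}

```text
t: 11.88
ee_pos: [0.6153, 0.2828, 0.0217]
tool_rot: [2.081, 2.353, 0.002]
wrist_force: [0.2, 0.7, -0.3]
opening: 0.385
finger_force: 0.0
```

Request:
{"fn": "play_rows", "kwargs": {
  "moves": [
    {"x": 0, "y": 0, "z": 0, "spin": 0, "gripper": 1},
    {"x": 0, "y": 0, "z": 0, "spin": 0, "gripper": 1}
  ]
}}

```text
t: 12.05
ee_pos: [0.6152, 0.2827, 0.0215]
tool_rot: [2.081, 2.353, 0.001]
wrist_force: [-1.5, -0.6, 3.7]
opening: 0.352
finger_force: 30.0
```

Request:
{"fn": "play_rows", "kwargs": {
  "moves": [
    {"x": 0, "y": 0, "z": 15, "spin": 0, "gripper": 1},
    {"x": 0, "y": 0, "z": 40, "spin": 0, "gripper": 1},
    {"x": -8, "y": -15, "z": 70, "spin": 0, "gripper": 1},
    {"x": -23, "y": -42, "z": 85, "spin": 0, "gripper": 1},
    {"x": -40, "y": -74, "z": 90, "spin": 0, "gripper": 1}
  ]
}}

```text
t: 12.47
ee_pos: [0.5767, 0.21, 0.1145]
tool_rot: [2.076, 2.355, 0.009]
wrist_force: [0.7, -0.4, -1.2]
opening: 0.35
finger_force: 30.0
```

Request:
{"fn": "play_rows", "kwargs": {
  "moves": [
    {"x": -18, "y": -33, "z": 0, "spin": 0, "gripper": 1},
    {"x": -36, "y": -66, "z": 0, "spin": 0, "gripper": 1},
    {"x": -54, "y": -99, "z": 0, "spin": 0, "gripper": 1},
    {"x": -72, "y": -132, "z": 0, "spin": 0, "gripper": 1},
    {"x": -87, "y": -160, "z": 0, "spin": 0, "gripper": 1}
  ]
}}

```text
t: 12.88
ee_pos: [0.4864, 0.0463, 0.1117]
tool_rot: [-2.082, -2.352, -0.001]
wrist_force: [-0.0, -0.6, -0.7]
opening: 0.354
finger_force: 30.0
```

Request:
{"fn": "play_rows", "kwargs": {
  "moves": [
    {"x": -12, "y": -23, "z": -15, "spin": 0, "gripper": 1},
    {"x": -12, "y": -23, "z": -35, "spin": 0, "gripper": 1},
    {"x": -12, "y": -23, "z": -50, "spin": 0, "gripper": 1},
    {"x": -12, "y": -23, "z": -50, "spin": 0, "gripper": 1},
    {"x": -12, "y": -23, "z": -50, "spin": 0, "gripper": 1}
  ]
}}

```text
t: 13.3
ee_pos: [0.4758, 0.0253, 0.0612]
tool_rot: [-2.081, -2.353, 0.001]
wrist_force: [0.1, 0.8, -1.5]
opening: 0.354
finger_force: 30.0
```

Final contact should come at TCP z ≈ 25.

Request:
{"fn": "play_rows", "kwargs": {
  "moves": [
    {"x": 0, "y": 1, "z": -15, "spin": 0, "gripper": 1},
    {"x": 0, "y": 1, "z": -28, "spin": 0, "gripper": 1},
    {"x": 0, "y": 1, "z": -35, "spin": 0, "gripper": 1},
    {"x": 0, "y": 1, "z": -35, "spin": 0, "gripper": 1},
    {"x": 0, "y": 1, "z": -35, "spin": 0, "gripper": 1}
  ]
}}

```text
t: 13.72
ee_pos: [0.4765, 0.0265, 0.0266]
tool_rot: [2.081, 2.353, 0.001]
wrist_force: [0.5, -0.1, -0.4]
opening: 0.353
finger_force: 30.0
```

Request:
{"fn": "play_rows", "kwargs": {
  "moves": [
    {"x": 0, "y": 0, "z": -1, "spin": 0, "gripper": 1},
    {"x": 0, "y": 0, "z": -1, "spin": 0, "gripper": 1}
  ]
}}

```text
t: 13.88
ee_pos: [0.4764, 0.0266, 0.0255]
tool_rot: [2.081, 2.353, 0.001]
wrist_force: [0.7, 1.0, -0.0]
opening: 0.353
finger_force: 30.0
```

Request:
{"fn": "play_rows", "kwargs": {
  "moves": [
    {"x": 0, "y": 0, "z": -1, "spin": 0, "gripper": 1},
    {"x": 0, "y": 0, "z": -1.5, "spin": 0, "gripper": 1},
    {"x": 0, "y": 0, "z": -1.5, "spin": 0, "gripper": 1}
  ]
}}

```text
t: 14.13
ee_pos: [0.4765, 0.0266, 0.0253]
tool_rot: [-2.081, -2.353, -0.003]
wrist_force: [-5.0, 0.6, 19.3]
opening: 0.352
finger_force: 30.0
```

Request:
{"fn": "play_rows", "kwargs": {
  "moves": [
    {"x": 0, "y": 0, "z": 0, "spin": 0, "gripper": 0.2},
    {"x": 0, "y": 0, "z": 1, "spin": 0, "gripper": 0.2},
    {"x": 0, "y": 0, "z": 1, "spin": 0, "gripper": 0.2},
    {"x": 0, "y": 0, "z": 1, "spin": 0, "gripper": 0.2},
    {"x": 0, "y": 0, "z": 15, "spin": 0, "gripper": 0.1}
  ]
}}

```text
t: 14.55
ee_pos: [0.4744, 0.0264, 0.037]
tool_rot: [-2.079, -2.352, 0.005]
wrist_force: [0.5, 0.5, 0.0]
opening: 0.692
finger_force: 0.0
```

Request:
{"fn": "play_rows", "kwargs": {
  "moves": [
    {"x": 0, "y": 0, "z": 30, "spin": 0, "gripper": 0.1},
    {"x": 5, "y": -11, "z": 65, "spin": 0, "gripper": 0.1},
    {"x": 20, "y": -44, "z": 80, "spin": 0, "gripper": 0.1},
    {"x": 36, "y": -79, "z": 80, "spin": 0, "gripper": 0.1},
    {"x": 52, "y": -114, "z": 80, "spin": 0, "gripper": 0.1}
  ]
}}

```text
t: 14.97
ee_pos: [0.5295, -0.0877, 0.1199]
tool_rot: [2.076, 2.355, 0.004]
wrist_force: [0.5, -0.0, -0.5]
opening: 0.898
finger_force: 0.0
```

Request:
{"fn": "play_rows", "kwargs": {
  "moves": [
    {"x": 16, "y": -35, "z": 0, "spin": 0, "gripper": 0.1},
    {"x": 32, "y": -70, "z": 0, "spin": 0, "gripper": 0.1},
    {"x": 48, "y": -105, "z": 0, "spin": 0, "gripper": 0.1},
    {"x": 64, "y": -138, "z": -10, "spin": 0, "gripper": 0.1},
    {"x": 70, "y": -153, "z": -30, "spin": 0, "gripper": 0.1}
  ]
}}

```text
t: 15.38
ee_pos: [0.6005, -0.2469, 0.0903]
tool_rot: [2.08, 2.344, 0.0]
wrist_force: [0.3, -0.5, 1.6]
opening: 0.9
finger_force: 0.0
```

Request:
{"fn": "play_rows", "kwargs": {
  "moves": [
    {"x": 0, "y": 0, "z": -10, "spin": 0, "gripper": 0.1},
    {"x": 0, "y": 0, "z": -10, "spin": 0, "gripper": 0.1}
  ]
}}

```text
t: 15.55
ee_pos: [0.5956, -0.2405, 0.0753]
tool_rot: [-2.08, -2.348, 0.004]
wrist_force: [0.6, 0.1, 0.3]
opening: 0.902
finger_force: 0.0
```

```bash
python3 - <<'E'
from rig import *
import cv2,numpy as np
c=camera_params("wrist");p,d=capture("wrist")
np.savez("w5.npz",p=p,d=d,**c);cv2.imwrite("pics/w5.png",p[:,:,::-1])
print(state()["ee_pos"],state()["tool_rot"],state()["joints"].round(2))
E
```

```text
[ 0.59646055 -0.2394276   0.0766225 ] [-2.07871888e+00 -2.35024974e+00  2.09173871e-03] [-0.09  0.68  0.59  1.74 -0.48  0.87  0.84]
```

View pics/w5.png

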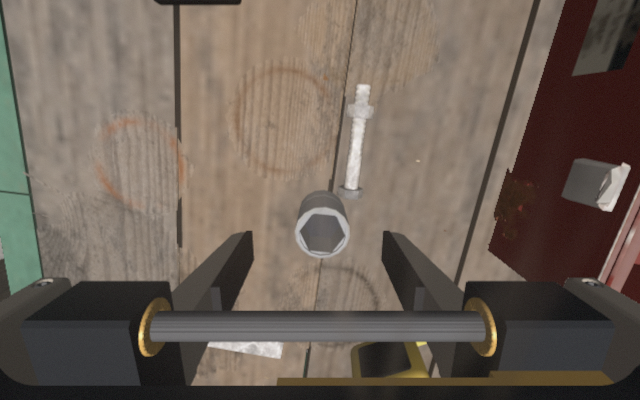

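40 top at (322,232), centred; the bolt (354,190) is clear of the finger paths.

Request:
{"fn": "play_rows", "kwargs": {
  "moves": [
    {"x": 1, "y": 0, "z": -12, "spin": 0, "gripper": 0.1},
    {"x": 1, "y": 0, "z": -30, "spin": 0, "gripper": 0.1},
    {"x": 1, "y": 0, "z": -46, "spin": 0, "gripper": 0.1},
    {"x": 1, "y": 0, "z": -56, "spin": 0, "gripper": 0.1},
    {"x": 1, "y": 0, "z": -56, "spin": 0, "gripper": 0.3}
  ]
}}

```text
t: 16.02
ee_pos: [0.5976, -0.2387, 0.02]
tool_rot: [-2.077, -2.352, 0.002]
wrist_force: [-0.1, -0.0, -1.0]
opening: 0.849
finger_force: 0.0
```

Request:
{"fn": "play_rows", "kwargs": {
  "moves": [
    {"x": 0, "y": 0, "z": 0, "spin": 0, "gripper": 1},
    {"x": 0, "y": 0, "z": 0, "spin": 0, "gripper": 1},
    {"x": 0, "y": 0, "z": 0, "spin": 0, "gripper": 1},
    {"x": 0, "y": 0, "z": 0, "spin": 0, "gripper": 1},
    {"x": 0, "y": 0, "z": 0, "spin": 0, "gripper": 1}
  ],
  "newtons": 35
}}

```text
t: 16.43
ee_pos: [0.5994, -0.2406, 0.0231]
tool_rot: [2.08, 2.353, 0.001]
wrist_force: [0.1, 0.0, 0.3]
opening: 0.487
finger_force: 0.0
```

Request:
{"fn": "play_rows", "kwargs": {
  "moves": [
    {"x": 0, "y": 0, "z": 0, "spin": 0, "gripper": 1},
    {"x": 0, "y": 0, "z": 0, "spin": 0, "gripper": 1}
  ]
}}

```text
t: 16.6
ee_pos: [0.5992, -0.2406, 0.0229]
tool_rot: [2.081, 2.353, 0.001]
wrist_force: [-0.7, 0.5, 2.9]
opening: 0.426
finger_force: 35.0
```

Request:
{"fn": "play_rows", "kwargs": {
  "moves": [
    {"x": 0, "y": 0, "z": 15, "spin": 0, "gripper": 1},
    {"x": 0, "y": 0, "z": 40, "spin": 0, "gripper": 1},
    {"x": -6, "y": 11, "z": 70, "spin": 0, "gripper": 1},
    {"x": -20, "y": 36, "z": 85, "spin": 0, "gripper": 1},
    {"x": -38, "y": 68, "z": 90, "spin": 0, "gripper": 1}
  ]
}}

```text
t: 17.02
ee_pos: [0.5626, -0.1753, 0.1162]
tool_rot: [2.081, 2.344, 0.003]
wrist_force: [0.6, 1.4, -1.0]
opening: 0.429
finger_force: 35.0
```

Request:
{"fn": "play_rows", "kwargs": {
  "moves": [
    {"x": -17, "y": 30, "z": 0, "spin": 0, "gripper": 1},
    {"x": -35, "y": 63, "z": 0, "spin": 0, "gripper": 1},
    {"x": -53, "y": 95, "z": 0, "spin": 0, "gripper": 1},
    {"x": -69, "y": 124, "z": 0, "spin": 0, "gripper": 1},
    {"x": -78, "y": 140, "z": 0, "spin": 0, "gripper": 1}
  ]
}}

```text
t: 17.43
ee_pos: [0.4805, -0.0289, 0.1127]
tool_rot: [-2.075, -2.354, -0.001]
wrist_force: [-0.0, 0.2, -2.2]
opening: 0.43
finger_force: 35.0
```

Request:
{"fn": "play_rows", "kwargs": {
  "moves": [
    {"x": 0, "y": 0, "z": -15, "spin": 0, "gripper": 1},
    {"x": 0, "y": 0, "z": -35, "spin": 0, "gripper": 1},
    {"x": 0, "y": 0, "z": -50, "spin": 0, "gripper": 1},
    {"x": 0, "y": 0, "z": -50, "spin": 0, "gripper": 1},
    {"x": 0, "y": 0, "z": -50, "spin": 0, "gripper": 1}
  ]
}}

```text
t: 17.85
ee_pos: [0.4826, -0.0328, 0.0626]
tool_rot: [-2.081, -2.352, 0.001]
wrist_force: [-0.1, -0.4, -2.5]
opening: 0.425
finger_force: 35.0
```

Request:
{"fn": "play_rows", "kwargs": {
  "moves": [
    {"x": 0, "y": 0, "z": -15, "spin": 0, "gripper": 1},
    {"x": 0, "y": 0, "z": -28, "spin": 0, "gripper": 1},
    {"x": 0, "y": 0, "z": -35, "spin": 0, "gripper": 1},
    {"x": 0, "y": 0, "z": -36, "spin": 0, "gripper": 1},
    {"x": 0, "y": 0, "z": -36, "spin": 0, "gripper": 1}
  ]
}}

```text
t: 18.27
ee_pos: [0.4835, -0.0328, 0.0271]
tool_rot: [2.081, 2.352, 0.001]
wrist_force: [-0.5, -0.1, -1.1]
opening: 0.425
finger_force: 35.0
```

Request:
{"fn": "play_rows", "kwargs": {
  "moves": [
    {"x": 0, "y": 0, "z": -1, "spin": 0, "gripper": 1},
    {"x": 0, "y": 0, "z": -1.5, "spin": 0, "gripper": 1},
    {"x": 0, "y": 0, "z": -1.5, "spin": 0, "gripper": 1}
  ]
}}

```text
t: 18.52
ee_pos: [0.4837, -0.0327, 0.0268]
tool_rot: [2.081, 2.353, 0.003]
wrist_force: [-4.9, 0.8, 13.0]
opening: 0.425
finger_force: 35.0
```

Contact on the floor. Releasing, retreating up and aside, then checking.

Request:
{"fn": "play_rows", "kwargs": {
  "moves": [
    {"x": 0, "y": 0, "z": 0, "spin": 0, "gripper": 0.1},
    {"x": 0, "y": 0, "z": 1, "spin": 0, "gripper": 0.1},
    {"x": 0, "y": 0, "z": 1, "spin": 0, "gripper": 0.1},
    {"x": 0, "y": 0, "z": 1, "spin": 0, "gripper": 0.1},
    {"x": 0, "y": 0, "z": 12, "spin": 0, "gripper": 0.1}
  ]
}}

```text
t: 18.93
ee_pos: [0.4818, -0.0325, 0.0361]
tool_rot: [-2.08, -2.352, 0.003]
wrist_force: [-0.4, 0.0, 0.3]
opening: 0.769
finger_force: 0.0
```

Request:
{"fn": "play_rows", "kwargs": {
  "moves": [
    {"x": 0, "y": 0, "z": 40, "spin": 0, "gripper": 0.1},
    {"x": 0, "y": 0, "z": 80, "spin": 0, "gripper": 0.1},
    {"x": 10, "y": -30, "z": 110, "spin": 0, "gripper": 0.1},
    {"x": 20, "y": -65, "z": 120, "spin": 0, "gripper": 0.1},
    {"x": 30, "y": -100, "z": 120, "spin": 0, "gripper": 0.1}
  ]
}}

```text
t: 19.35
ee_pos: [0.5157, -0.1332, 0.1612]
tool_rot: [2.074, 2.353, 0.008]
wrist_force: [1.9, 0.5, -0.4]
opening: 0.906
finger_force: 0.0
```

Request:
{"fn": "play_rows", "kwargs": {
  "moves": [
    {"x": 10, "y": -38, "z": 0, "spin": 0, "gripper": 0.1},
    {"x": 20, "y": -76, "z": 0, "spin": 0, "gripper": 0.1},
    {"x": 30, "y": -114, "z": 0, "spin": 0, "gripper": 0.1},
    {"x": 30, "y": -140, "z": 0, "spin": 0, "gripper": 0.1},
    {"x": 30, "y": -140, "z": 0, "spin": 0, "gripper": 0.1}
  ]
}}

```text
t: 19.77
ee_pos: [0.5415, -0.28, 0.1582]
tool_rot: [2.088, 2.342, -0.006]
wrist_force: [-1.0, -0.8, 1.4]
opening: 0.897
finger_force: 0.0
```

```bash
python3 - <<'E'
from rig import *
import cv2,numpy as np
c=camera_params("top");p,d=capture("top");q,_=capture("scene")
np.savez("t2.npz",p=p,d=d,**c)
a=cv2.resize(p[220:280,195:375,::-1],None,fx=4.4,fy=4.4,interpolation=cv2.INTER_CUBIC)
b=cv2.resize(q[180:265,180:360,::-1],None,fx=4.4,fy=3.8,interpolation=cv2.INTER_CUBIC)[:, :792]
b=cv2.resize(b,(792,323))
cv2.imwrite("pics/end.png",np.vstack([a,b]));print(state()["ee_pos"],a.shape)
E
```

```text
[ 0.54221621 -0.2737146   0.15724539] (264, 792, 3)
```

View pics/end.png

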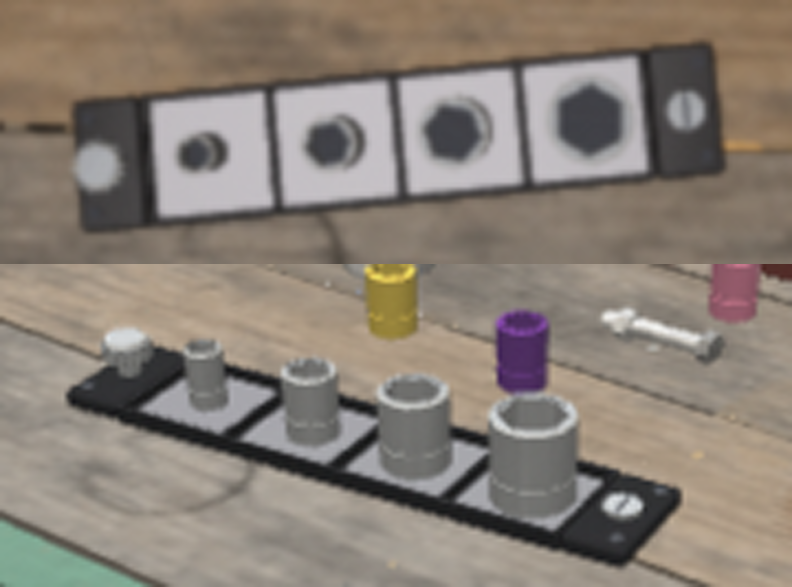

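All four sockets stand upright in their pockets near the centres, smallest at the knob and largest at the screw. In the crop, their tops are at (200,153), (330,143), (455,130) and (590,120).

```bash
python3 -c "
from rig import *
print(finish_job())"
```

```text
the job is handed in; nothing more can be done
None
```

The four sockets stand upright in the rail in order of size, smallest at the knob and largest at the screw, and the job was handed in at about 20 s of the 88 s allowed; no verdict was returned.

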